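Pass the honing-stone rack through the spring gate

TASK

Press down the long spring paddle beside the chute with one fingertip to swing the gate up, and keep it held well clear while another finger pushes the rack of honing stones along the chute, under the gate and up against the stop at the far end. Then let the paddle go so that the gate drops shut behind the rack. Only push: do not lift or tip the rack, never let the gate come down on it or the rack run into the gate, and leave everything else on the table where it is.

Things in the scene. Friction and masses are not known exactly. Their poses are not given: they have to be found in the camera images.
- chute: Straight fixed channel, open above and at the entry: plywood floor (top 6 mm above the table), two aluminium walls 6 mm thick, tops at 26 mm, inner width 70 mm. Origin: on the table, on the channel's centre line, in the gate's plane. x: along the chute in the pushing direction; y: across it towards the paddle; z up. Channel from x = -215 mm (entry) to the stop at x = +157 mm.
- stop (a point): Middle of the end stop's near face, 18 mm above the table: a wooden bar 30 mm high closing the chute, at x = +157 mm in the chute's frame.
- hinge (a point): Point of the gate's hinge axis in the gate's plane: chute frame x = 0, y = +47, z = 36 mm. The steel rod, 8 mm thick, runs parallel to the chute outside its wall from x = -213 to +72 mm, on three bearing posts 12 mm long, 10 mm wide, 40 mm high at x = -205, -75, +60 mm.
- rack: The only rack in the chute: plywood tray with flat full-width end cheeks and four honing stones on edge, one body, 110 (x) x 64 (y) x 34 mm high, 0.3 to 0.65 kg. Origin: centre of its underside; x axis along the pushing direction. Rear face, to be pushed, at x = -55 mm. Starts wholly on the entry side; against the stop its origin is at chute x = +102 mm, its rear 47 mm past the gate.
- gate (a joint): Angle (rad) of gate and paddle, one rigid see-saw on the hinge rod: 0 = shut, held by a spring; grows as the paddle is pressed down; hard stop at 1.1. Above 0.75 the gate clears the rack; 0.95 is a good value to hold. Springs shut when released.
- gate_leaf (a point): Free end of the gate: a steel leaf, 6 mm thick along the chute, 14 mm tall (8 above, 6 below the hinge axis), reaching 40 mm from the axis over the wall into the channel. Shut, it is level, z = 30 to 44 mm, and blocks the rack. Open, it stands up near the wall, top at most 76 mm high, within 36 mm of the axis across the chute: a finger in mid-channel or beyond passes it.
- paddle_edge (a point): Mid-point of the paddle's outer long edge. Paddle: flat aluminium strip 4 mm thick outside the chute, chute x = -205 to +65 mm, 6 to 52 mm from the hinge axis, its plane through that axis. Slopes up outwards by 0.45 rad when shut, by (0.45 - joint) after. At 30 mm from the axis it takes 2 to 3 N to start, 7 to 9 N held open; a finger slides along it.
- spare_rack: Bystander, loose: a second rack of the same make with only two stones, 110 x 64 x 34 mm, on the table beyond the chute's far wall (-y side). Origin: centre of its underside.
- stone_a: Bystander, loose: grey bench stone lying flat, 150 x 50 x 22 mm, beyond the chute's far wall. Origin: centre of its underside.
- stone_b: Bystander, loose: grey bench stone lying flat, 120 x 40 x 20 mm, on the paddle side of the chute. Origin: centre of its underside.
- jar: Bystander, loose: jar, 52 mm across, 65 mm high, beyond the far wall near the entry end. Origin: centre of its underside.
- mug: Bystander, loose: white mug, 72 mm across, 85 mm high, beyond the far wall near the stop. Origin: centre of its underside.
- screwdriver: Bystander, loose: screwdriver lying on the table on the paddle side. Origin: centre of its underside.
- wrench: Bystander, loose: spanner lying on the table on the paddle side, towards the stop end. Origin: centre of its underside.
Mind the look-alikes: they are no part of the job. What is shaped like the rack but green is not meant.

How it is judged:
On the way, in this order (a step that is already met when the one before it is completed fails the run):
1. the gate is held up clear while the rack is still on the entry side (value of joint gate above 0.75 rad and x of rack in the frame of chute below -0.062 m), for 0.2 s.
2. the rack has passed wholly beyond the gate with the gate still held up (value of joint gate above 0.72 rad and x of rack in the frame of chute above 0.062 m), for 0.1 s.
At the end, for the whole second after the job is handed in: The rack stands flat in the chute against the end stop (within 8 mm of it), at rest, and the gate is shut behind it (within 0.05 rad) (x of rack in the frame of chute above 0.094 m and z of rack in the frame of chute below 0.01 m and angle between rack's own z axis and vertical below 0.05 rad and linear speed of rack below 0.01 m/s and value of joint gate below 0.05 rad); the robot touches nothing.
It fails at once if the rack is in the gateway (from 4 mm before the leaf until past it) while the gate is not held clear (below 0.72 rad) (x of rack in the frame of chute between -0.062 and 0.058 m and value of joint gate below 0.72 rad).
It fails at once if the rack is lifted by more than 8 mm or tipped by more than 0.15 rad (z of rack in the frame of chute above 0.014 m or angle between rack's own z axis and vertical above 0.15 rad).
It fails at once if something else on the table is moved by more than 15 mm (distance of any of spare_rack, stone_a, stone_b, jar, mug, screwdriver, wrench from where it was at the start of the episode above 0.015 m).
It also fails if it takes over 42 s, if anything falls off the work surface, if the arm or the gripper's body presses on something with over 40 N, if the wrist force passes 120 N, or if a joint passes its speed limit or range.

ROBOT

A 7-joint arm with a two-finger parallel gripper is mounted at the origin on the work surface. World frame = base frame: x ahead of the robot, y to its left, z up, the work surface at z = 0. Lengths are in m, angles in rad, forces in N, time in s.
With the tool pointing down it reaches from about 0.425 to 0.825 m from the base axis. Payload 3.6 kg.
Tool frame: the origin (TCP) lies midway between the tips of the shut fingers; the grasp point (between the pads) lies 19 mm behind it; z points along the fingers, y is the direction in which the jaws open and shut (so a half turn about z gives the same grasp; the last joint's range is limited). The gripper opens to 85 mm and grips with 20 to 120 N. Pads are 22 mm wide; open, the fingers measure 114 mm over their backs; the gripper's body (76 mm by 85 mm) begins 54 mm behind the grasp point. The pads swing forward as they close: fully open they stand 13 mm farther back than shut.
Start: joints at [1.087, 0.615, -0.013, 1.423, 0.008, 1.103, -0.04], TCP at [0.287, -0.583, 0.231] pointing down, gripper open.
Joint ranges: [-3.12, 3.12], [-0.3, 2.06], [-1.34, 1.32], [0.26, 2.42], [-1.36, 4.5], [0.01, 1.98], [-2.84, 2.84]. Speed limits (rad/s): [2.79, 2.79, 3.14, 3.14, 3.14, 3.14, 3.14].

INTERFACE

Orientations are given as a rotation vector (axis times angle).
In Python, from plant import observe, grab_frame, close_job gives the robot as it stands. The module is installed in compiled form; this text tells all that it offers.
- The arm moves only by the tool arm_command, never from a script. Its argument "motion" is a list that holds one entry, the list of rows, each a list of 7 numbers: the shift along the world's x, y, z in cm, then the turn, a rotation vector about the world's x, y, z in degrees, then the finger opening in cm, from 0 to 8.54. In form: [[[dx, dy, dz, ax, ay, az, jaw], ...]]. A call has 1 to 5 rows; each row is the pose to reach, as a shift and turn from the pose measured when the call began; what a row does not reach only later rows make up. A row lasts 1/10 s, in which the tool goes at most 50 mm and 8.59 degrees, less where a joint would pass 70% of its speed; a pose out of reach is approached as far as the arm can. A call with a gripper value outside its range is refused whole. The fingers move at their own pace and stop on an object; the grip force is fixed at half the most. Time passes only in rows, so rows that repeat a pose let the fingers close. It gives the time, the measured TCP pose, the force and the opening at its end, in the units of the state.
- observe(): the state, without advancing time (a new reading comes with each control period).
- grab_frame(name): name is "scene" or "top"; returns a dict with "color" (480x640x3 uint8, red, green, blue), "camera_matrix" (3x3 intrinsics, pixels), "k1" (the pictures are not rectified: a ray, as slopes to the right and down, at radius r is drawn at 1 + k1 r^2 times it, then the intrinsics apply), "extrinsics" (4x4, takes a point from world to camera coordinates). Camera axes: x right, y up, looking along -z (the intrinsics and any distortion apply to the point x, -y, -z); pixel columns grow to the right and rows downward; lengths in m; the calibration is good to about 2 mm. A picture is of the moment at which its call begins. There is no depth.
- close_job(): hands the job in, once; it reports no verdict.
The state is a dict: "clock": time; "joint_pos": joint angles; "joint_vel": joint speeds; "tau": joint torques, N m; "eef_pos": TCP position; "eef_rot": TCP orientation; "ft_force": force on the tool from outside, world axes, zero at the start; "moment": the same for the moment, N m; "opening": opening from 0.0 (shut) to 1.0 (fully open).
Only numpy, scipy, OpenCV 4.12 (cv2) and the standard library are available. Lean on these libraries where they do the work, as an engineer would, in place of code of your own. Each camera call takes 0.05 s, during which the arm holds its last target.

## Working session

There is one attempt and no reset: what is moved stays moved. The work goes in short steps, Python scripts to look and compute and a tool call to move; the robot and the scene stay as the last step left them, time stands still between calls to the robot, and variables do not carry over. Pictures are saved under pics/ and viewed, and the job is handed in when it is done.

Besides the shell and the picture viewer there is one more tool, called after "Emit:" by a JSON object that holds its "method" and its "body". arm_command: Moves the arm, as the interface text tells. Its arguments: {"type":"object","properties":{"motion":{"type":"array"}},"required":["motion"]}

```bash
mkdir -p pics; ls; python3 - <<'E'
from plant import *
import cv2
for n in("scene","top"):
    f=grab_frame(n); cv2.imwrite(f"pics/{n}0.png",f["color"][:,:,::-1]); print(n,f["camera_matrix"],f["k1"],f["extrinsics"])
print(observe())
E
```

```text
pics
scene [[554.61500547   0.         324.08941368]
 [  0.         554.61500547 245.95619532]
 [  0.           0.           1.        ]] -0.027739348162550134 [[ 0.07004091  0.99731198 -0.02151954 -0.05398247]
 [-0.52064846  0.05494906  0.85200105  0.20903601]
 [ 0.85089333 -0.04847082  0.52309762 -1.63183629]
 [ 0.          0.          0.          1.        ]]
top [[435.09643735   0.         320.77270691]
 [  0.         435.09643735 234.20306891]
 [  0.           0.           1.        ]] -0.068961891279295 [[ 0.01062039 -0.99969463  0.02231244 -0.0148677 ]
 [ 0.99594247  0.0125694   0.08911011 -0.50796311]
 [-0.08936335  0.02127552  0.99577183 -0.8951844 ]
 [ 0.          0.          0.          1.        ]]
{'clock': 0.1, 'joint_pos': array([ 1.0875176 ,  0.6158519 , -0.01259495,  1.42479785,  0.00809825,
        1.10342064, -0.04042674]), 'joint_vel': array([ 0.00057834, -0.00371581,  0.00127078, -0.00339229, -0.00039941,
       -0.00029181,  0.00010859]), 'tau': array([ 2.04973025e-03, -4.70380962e+01,  2.60721864e-01, -1.71569413e+01,
        1.01532412e-02,  5.88043287e-03, -1.99896164e-05]), 'eef_pos': array([ 0.28637005, -0.58271399,  0.23021538]), 'eef_rot': array([-3.05771219e+00, -7.10783554e-01,  9.29213527e-04]), 'ft_force': array([0.1945012 , 0.53305722, 0.56616709]), 'moment': array([-0.01646286,  0.01501977,  0.00177578]), 'opening': 1.0049993565884876}
```

View pics/scene0.png

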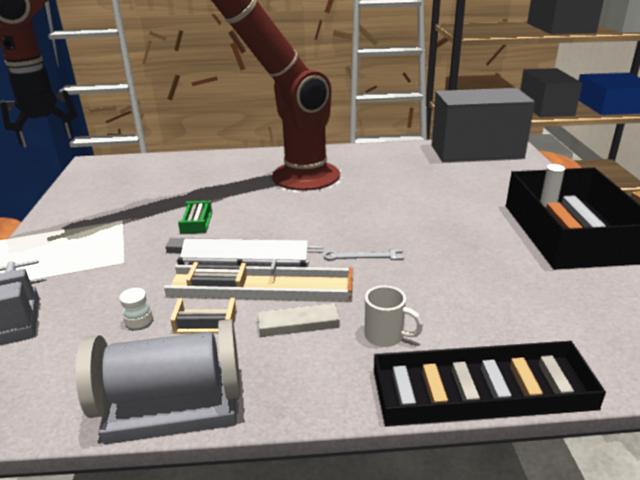

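View pics/top0.png

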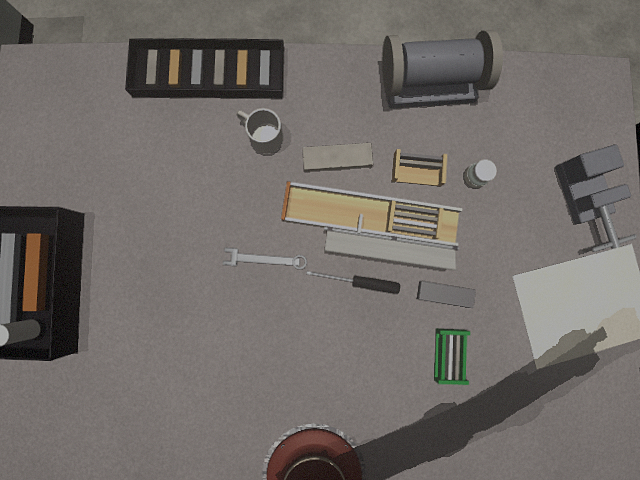

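The top view shows the chute from about (461,225) at the entry to (285,200) at the stop. The wooden rack with four stones is in it at about (415,218). The look-alikes are the green rack at (452,356), and the spare with two stones at (420,167), outside the chute. The one I want is in the chute. I'll confirm that in an enlarged crop.

```bash
python3 - <<'E'
import cv2
t=cv2.imread("pics/top0.png")
cv2.imwrite("pics/c1.png",cv2.resize(t[160:290,275:475],None,fx=4,fy=4,interpolation=cv2.INTER_CUBIC))
s=cv2.imread("pics/scene0.png")
cv2.imwrite("pics/c2.png",cv2.resize(s[225:335,160:360],None,fx=4,fy=4,interpolation=cv2.INTER_CUBIC))
E
```

```text
(no output)
```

View pics/c1.png

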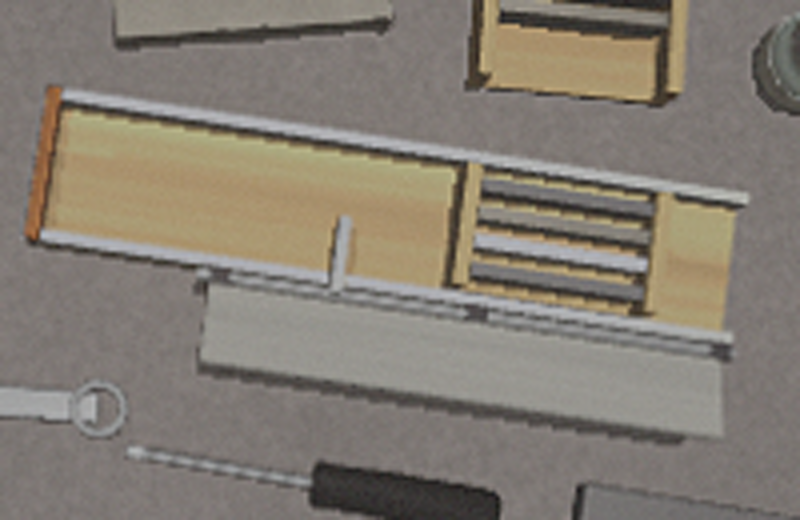

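View pics/c2.png

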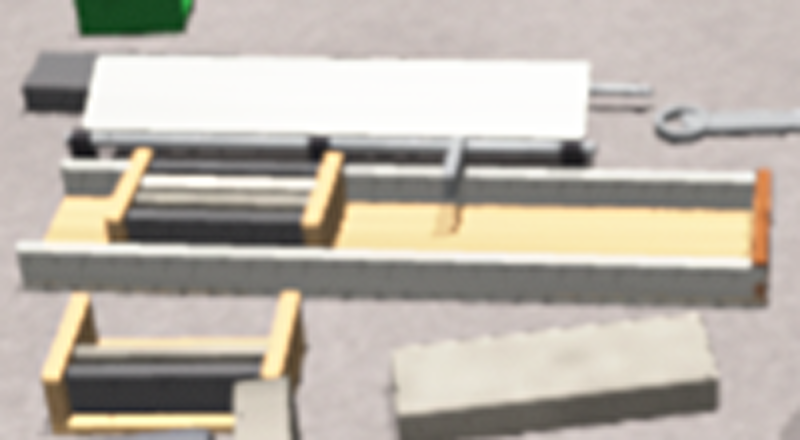

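The crop confirms it: the wooden four-stone rack lies in the chute at crop (460–665, 165–310). The gate leaf is at (342,250) and the paddle strip spans (205–722, 285–437). Next I'll fit the chute pose.

```bash
cat > h.py <<'E'
import numpy as np
from scipy.optimize import least_squares
CAM={"scene":(np.array([[554.61500547,0,324.08941368],[0,554.61500547,245.95619532],[0,0,1]]),-0.027739348162550134,np.array([[0.07004091,0.99731198,-0.02151954,-0.05398247],[-0.52064846,0.05494906,0.85200105,0.20903601],[0.85089333,-0.04847082,0.52309762,-1.63183629]])),
"top":(np.array([[435.09643735,0,320.77270691],[0,435.09643735,234.20306891],[0,0,1]]),-0.068961891279295,np.array([[0.01062039,-0.99969463,0.02231244,-0.0148677],[0.99594247,0.0125694,0.08911011,-0.50796311],[-0.08936335,0.02127552,0.99577183,-0.8951844]]))}
def proj(c,P):
    K,k,E=CAM[c]; p=np.atleast_2d(P)@E[:,:3].T+E[:,3]
    s=np.c_[p[:,0],-p[:,1]]/(-p[:,2:]); s*=1+k*(s**2).sum(1,keepdims=True)
    return s*K[0,0]+K[:2,2]
def c2w(q,P):
    P=np.atleast_2d(P)/1000.; c,s=np.cos(q[2]),np.sin(q[2])
    return np.c_[q[0]+c*P[:,0]-s*P[:,1],q[1]+s*P[:,0]+c*P[:,1],P[:,2]]
def crop(p,off): return (np.array(p)+.5)/4-.5+np.array(off)
E
cat > fit.py <<'E'
from h import *
po=lambda x,d,h=2:(x,47+d*np.cos(.45)-h*np.sin(.45),36+d*np.sin(.45)+h*np.cos(.45))
T=[((748,198),(-215,-41,26)),((732,338),(-215,41,26)),((345,215),(0,7,44)),((722,437),po(-205,52)),((201,363),po(65,52)),((62,98),(157,-38,28)),((44,234),(157,38,28))]
S=[((20,245),(-215,-41,26)),((100,57),po(-205,52)),((590,62),po(65,52)),((84,130),po(-205,6)),((588,137),po(65,6)),((63,163),(-215,38,26)),((752,262),(157,-38,26)),((752,178),(157,38,26))]
A=np.array([crop(a,(275,160)) for a,_ in T]);AP=np.array([b for _,b in T])
B=np.array([crop(a,(160,225)) for a,_ in S]);BP=np.array([b for _,b in S])
f=lambda q:np.r_[(proj("top",c2w(q,AP))-A).ravel(),(proj("scene",c2w(q,BP))-B).ravel()]
r=least_squares(f,[.55,-.1,1.6],loss="soft_l1");q=r.x
print(repr(q),f(q).reshape(-1,2).round(1))
np.save("q.npy",q)
# rack x: top of cheeks z=40
for px in [(470,165),(478,165),(455,285),(660,195),(650,312),(672,195)]:
    g=least_squares(lambda v:(proj("top",c2w(q,[v[0],v[1],40]))-crop(px,(275,160))).ravel(),[-100,0]).x; print(px,g.round(1))
for px in [(142,152),(112,232),(332,152),(310,240)]:
    g=least_squares(lambda v:(proj("scene",c2w(q,[v[0],v[1],40]))-crop(px,(160,225))).ravel(),[-100,0]).x; print(px,g.round(1))
E
python3 fit.py
```

```text
array([ 0.5571694 , -0.09226448,  1.4354701 ]) [[ 0.1 -1.4]
 [-0.3  1.3]
 [ 0.   0.2]
 [ 0.1 -0.1]
 [-0.7 -0.9]
 [-0.4 -1.2]
 [-1.4 -0. ]
 [-1.   0.6]
 [-0.4 -0.8]
 [-0.4 -0.2]
 [-0.3 -1.2]
 [-1.3 -0.7]
 [-0.4 -0.4]
 [ 0.  -0.5]
 [ 1.1 -0.9]]
(470, 165) [-61.8 -30.1]
(478, 165) [-65.9 -30.7]
(455, 285) [-62.2  33.8]
(660, 195) [-163.6  -29.5]
(650, 312) [-165.8   32.7]
(672, 195) [-170.   -30.5]
(142, 152) [-166.    27.3]
(112, 232) [-161.9  -45.3]
(332, 152) [-65.2  30.7]
(310, 240) [-61.  -48.4]
```

```bash
cat > plan.py <<'E'
from h import *
from plant import observe
from scipy.spatial.transform import Rotation as R
q=np.load("q.npy"); o=observe()
p=o["eef_pos"]; M=R.from_rotvec(o["eef_rot"]).as_matrix()
u=np.array([np.cos(q[2]),np.sin(q[2])]);v=np.array([-u[1],u[0]])
d=p[:2]-q[:2]
yaw=np.degrees(np.arctan2(*M[1::-1,1])); want=np.degrees(q[2])+90
print("t",o["clock"],"chute xy mm",(1000*d@u).round(1),(1000*d@v).round(1),"z",(1000*p[2]).round(1),"dyaw",((want-yaw+90)%180-90).round(2),"tilt",M[:2,2].round(3),"F",o["ft_force"].round(1),"Fchute",(o["ft_force"][:2]@u).round(1),(o["ft_force"][:2]@v).round(1),"op",o["opening"])
print("u,v",u.round(4),v.round(4), "q",o["joint_pos"].round(2))
def to(x,y): 
    t=q[:2]+u*x/1000+v*y/1000; print((x,y),"shift cm",((t-p[:2])*100).round(2))
import sys
for a in sys.argv[1:]: to(*map(float,a.split(",")))
E
python3 plan.py=-190 2>/dev/null || python3 plan.py "-190,33.5"
```

```text
t 0.1 chute xy mm -522.5 202.2 z 230.2 dyaw 56.07 tilt [-0.001  0.002] F [0.2 0.5 0.6] Fchute 0.6 -0.1 op 1.0049993565884876
u,v [0.1349 0.9909] [-0.9909  0.1349] q [ 1.09  0.62 -0.01  1.42  0.01  1.1  -0.04]
(-190.0, 33.5) shift cm [21.2  30.67]
```

Emit:
{"method": "arm_command", "body": {"motion": [[[2.6, 3.8, 0, 0, 0, 7, 7.5], [5.3, 7.7, 0, 0, 0, 14, 7.5], [8, 11.5, 0, 0, 0, 21, 7.5], [10.6, 15.3, 0, 0, 0, 28, 7.5], [13.2, 19.2, -1, 0, 0, 35, 7.5]]]}}

```text
clock: 0.6
eef_pos: [0.4198, -0.3897, 0.2211]
eef_rot: [2.7, 1.605, -0.001]
ft_force: [0.4, -0.5, 0.2]
opening: 0.881
```

```bash
python3 plan.py "-190,33.5"
```

```text
t 0.6 chute xy mm -313.3 96.0 z 221.1 dyaw 20.8 tilt [-0.    -0.001] F [ 0.4 -0.5  0.2] Fchute -0.4 -0.5 op 0.8808898120580474
u,v [0.1349 0.9909] [-0.9909  0.1349] q [ 0.83  0.51 -0.19  1.66  0.11  0.98  0.1 ]
(-190.0, 33.5) shift cm [ 7.86 11.37]
```

Emit:
{"method": "arm_command", "body": {"motion": [[[2.6, 3.8, -2, 0, 0, 7, 7.5], [5.3, 7.6, -4, 0, 0, 14, 7.5], [7.9, 11.4, -7, 0, 0, 20.8, 7.5], [7.9, 11.4, -10, 0, 0, 20.8, 7.5], [7.9, 11.4, -10, 0, 0, 20.8, 7.5]]]}}

```text
clock: 1.1
eef_pos: [0.4965, -0.2719, 0.1168]
eef_rot: [-2.355, -2.065, 0.005]
ft_force: [-1.2, -0.2, -1.3]
opening: 0.875
```

```bash
python3 plan.py "-190,33.5"; python3 - <<'E'
from plant import *
import cv2,numpy as np
f=grab_frame("scene")["color"][:,:,::-1]; t=grab_frame("top")["color"][:,:,::-1]
a=cv2.resize(f[180:330,120:320],(800,600),interpolation=cv2.INTER_CUBIC)
b=cv2.resize(t[140:290,325:525],(800,600),interpolation=cv2.INTER_CUBIC)
cv2.imwrite("pics/d1.png",a);cv2.imwrite("pics/d2.png",b)
E
```

```text
t 1.1 chute xy mm -186.2 35.9 z 116.8 dyaw -0.26 tilt [-0.009  0.005] F [-1.2 -0.2 -1.3] Fchute -0.3 1.2 op 0.8751532929582492
u,v [0.1349 0.9909] [-0.9909  0.1349] q [ 0.63  0.64 -0.27  1.79  0.23  0.76  0.12]
(-190.0, 33.5) shift cm [ 0.18 -0.41]
```

View pics/d1.png

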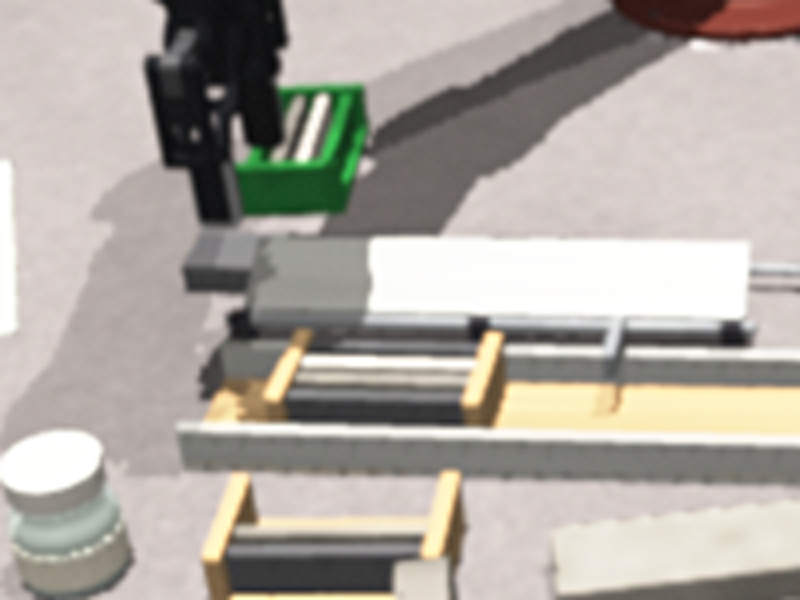

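View pics/d2.png

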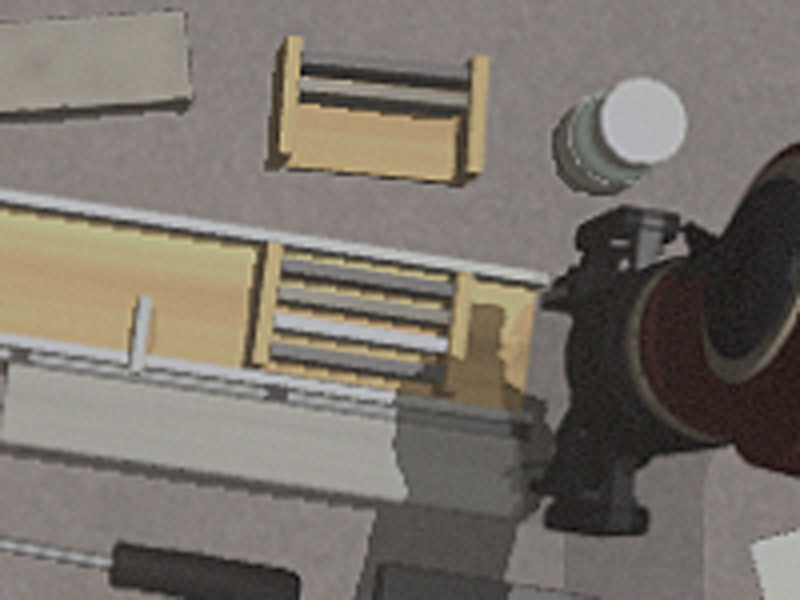

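```bash
python3 - <<'E'
from h import *
q=np.load("q.npy")
for n,off in(("scene",(120,180)),("top",(325,140))):
    print(n,((proj(n,c2w(q,[(-186,-3,126),(-186,-16,126),(-175,-16,126),(-197,-16,126),(-186,75,126)]))-off)*4).round())
E
```

```text
scene [[220. 218.]
 [212. 232.]
 [234. 232.]
 [191. 231.]
 [264. 143.]]
top [[551. 308.]
 [554. 282.]
 [531. 278.]
 [576. 285.]
 [532. 470.]]
```

Emit:
{"method": "arm_command", "body": {"motion": [[[0.2, -0.4, -1, 0, 0, 0, 7.5], [0.2, -0.4, -2.5, 0, 0, 0, 7.5], [0.2, -0.4, -4, 0, 0, 0, 7.5], [0.2, -0.4, -4, 0, 0, 0, 7.5]]]}}

```text
clock: 1.6
eef_pos: [0.4983, -0.2826, 0.0801]
eef_rot: [-2.37, -2.059, 0.006]
ft_force: [-0.7, 0.2, -0.9]
opening: 0.884
```

```bash
python3 plan.py "-190,33.5"; python3 - <<'E'
from plant import *
import cv2,numpy as np
f=grab_frame("scene")["color"][:,:,::-1]; t=grab_frame("top")["color"][:,:,::-1]
a=cv2.resize(f[200:320,140:300],(800,600),interpolation=cv2.INTER_CUBIC)
cv2.imwrite("pics/e1.png",a)
E
```

```text
t 1.6 chute xy mm -196.5 32.7 z 80.1 dyaw 0.27 tilt [-0.004 -0.001] F [-0.7  0.2 -0.9] Fchute 0.1 0.7 op 0.8842471074625896
u,v [0.1349 0.9909] [-0.9909  0.1349] q [ 0.63  0.7  -0.24  1.8   0.25  0.68  0.1 ]
(-190.0, 33.5) shift cm [0.   0.66]
```

View pics/e1.png

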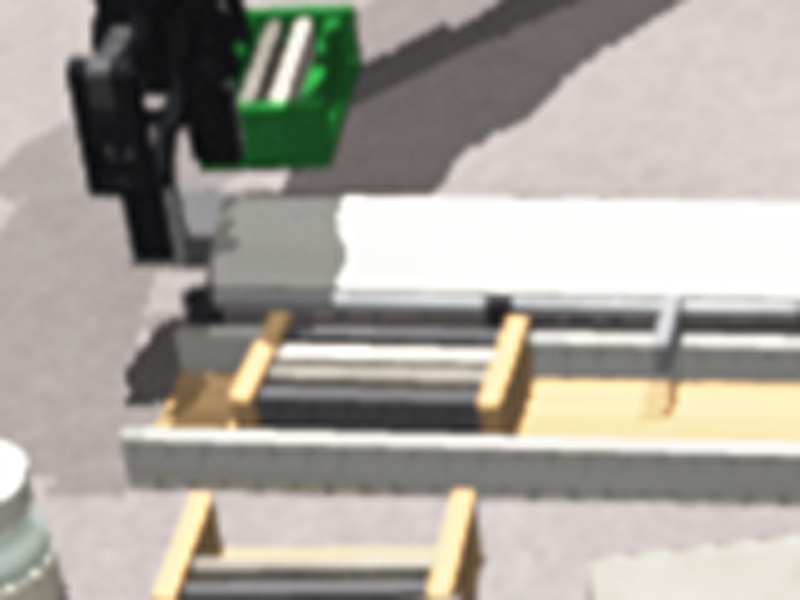

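Emit:
{"method": "arm_command", "body": {"motion": [[[0, 0.6, 0, 0, 0, 0, 7.5], [0, 0.6, -1, 0, 0, 0, 7.5], [0, 0.6, -2, 0, 0, 0, 7.5], [0, 0.6, -2, 0, 0, 0, 7.5]]]}}

```text
clock: 2.1
eef_pos: [0.4987, -0.2759, 0.06]
eef_rot: [-2.369, -2.061, 0.006]
ft_force: [0.8, 0.5, 1.3]
opening: 0.875
```

```bash
python3 plan.py "-190,33.5"
```

```text
t 2.1 chute xy mm -189.8 33.2 z 60.0 dyaw 0.2 tilt [-0.004 -0.001] F [0.8 0.5 1.3] Fchute 0.6 -0.7 op 0.8745476163658514
u,v [0.1349 0.9909] [-0.9909  0.1349] q [ 0.61  0.72 -0.23  1.82  0.26  0.63  0.08]
(-190.0, 33.5) shift cm [-0.03 -0.02]
```

Emit:
{"method": "arm_command", "body": {"motion": [[[0, 0, -1, 0, 0, 0, 7.5], [0, 0, -1.8, 0, 0, 0, 7.5], [0, 0, -2.6, 0, 0, 0, 7.5], [0, 0, -2.6, 0, 0, 0, 7.5]]]}}

```text
clock: 2.5
eef_pos: [0.4974, -0.2757, 0.0329]
eef_rot: [-2.367, -2.059, 0.009]
ft_force: [-2.3, 0.4, 4.4]
opening: 0.879
```

```bash
python3 plan.py "-190,33.5"; python3 - <<'E'
from plant import *
import cv2,numpy as np
f=grab_frame("scene")["color"][:,:,::-1]; t=grab_frame("top")["color"][:,:,::-1]
a=cv2.resize(f[200:320,140:300],(800,600),interpolation=cv2.INTER_CUBIC)
cv2.imwrite("pics/e2.png",a)
E
```

```text
t 2.5 chute xy mm -189.8 34.5 z 32.9 dyaw 0.21 tilt [-0.007 -0.   ] F [-2.3  0.4  4.4] Fchute 0.1 2.4 op 0.8794831673967313
u,v [0.1349 0.9909] [-0.9909  0.1349] q [ 0.6   0.76 -0.21  1.84  0.28  0.58  0.07]
(-190.0, 33.5) shift cm [ 0.1  -0.03]
```

View pics/e2.png

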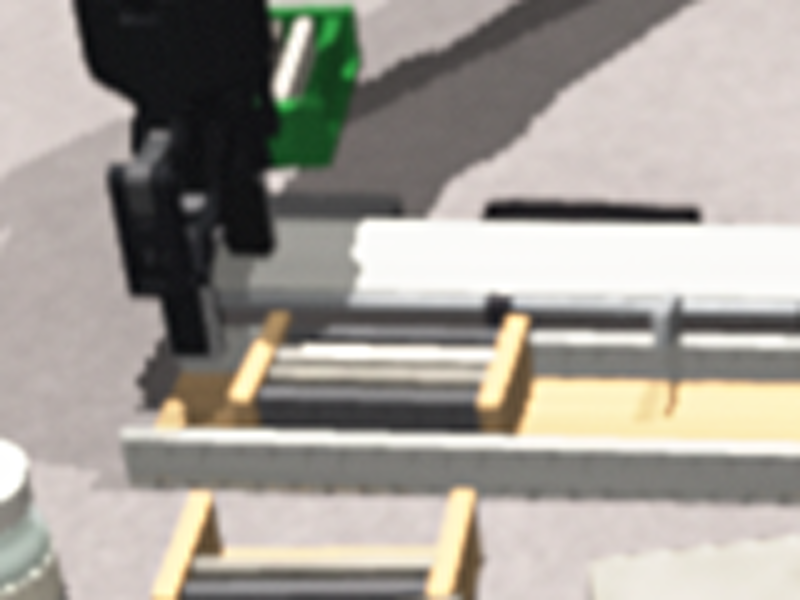

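The pusher finger at crop (190,350) is just behind the rack's rear cheek at (240,390). The paddle has tilted slightly under the other finger. I'll keep pressing.

Emit:
{"method": "arm_command", "body": {"motion": [[[0.1, 0, -0.8, 0, 0, 0, 7.5], [0.1, 0, -1.5, 0, 0, 0, 7.5], [0.1, 0, -1.5, 0, 0, 0, 7.5]]]}}

```text
clock: 2.9
eef_pos: [0.4989, -0.2761, 0.0194]
eef_rot: [-2.368, -2.06, 0.009]
ft_force: [-2.2, 0.7, 8.1]
opening: 0.875
```

```bash
python3 plan.py "-190,33.5"; python3 - <<'E'
from plant import *
import cv2,numpy as np
f=grab_frame("scene")["color"][:,:,::-1]
a=cv2.resize(f[200:320,140:300],(800,600),interpolation=cv2.INTER_CUBIC)
cv2.imwrite("pics/e3.png",a)
E
```

```text
t 2.9 chute xy mm -190.0 32.9 z 19.4 dyaw 0.22 tilt [-0.006 -0.001] F [-2.2  0.7  8.1] Fchute 0.4 2.3 op 0.8751075320086612
u,v [0.1349 0.9909] [-0.9909  0.1349] q [ 0.59  0.78 -0.2   1.84  0.28  0.55  0.06]
(-190.0, 33.5) shift cm [-0.06  0.01]
```

View pics/e3.png

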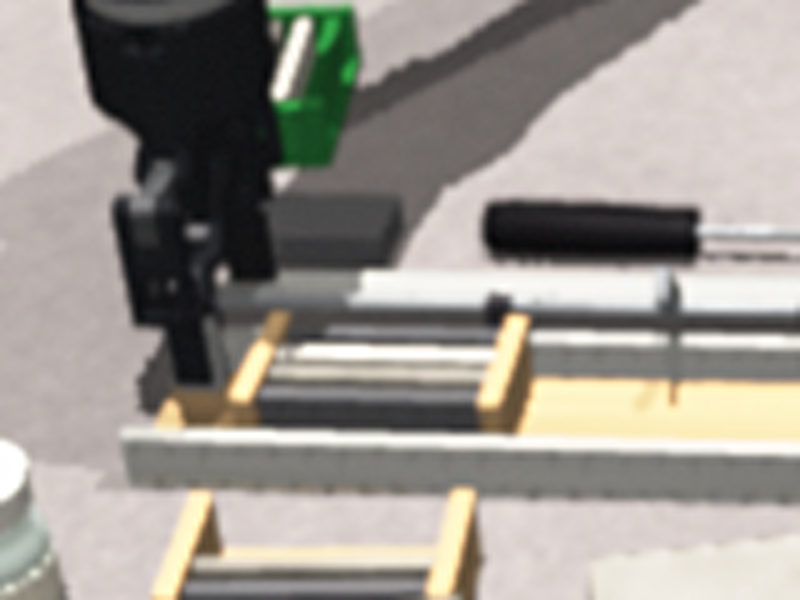

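Emit:
{"method": "arm_command", "body": {"motion": [[[0, 0, -0.4, 0, 0, 0, 7.5], [0, 0, -0.8, 0, 0, 0, 7.5], [0, 0, -0.8, 0, 0, 0, 7.5]]]}}

```text
clock: 3.25
eef_pos: [0.5011, -0.2765, 0.0135]
eef_rot: [2.369, 2.061, -0.005]
ft_force: [-0.5, 0.0, 11.6]
opening: 0.879
```

```bash
python3 plan.py "-190,33.5"; python3 - <<'E'
from plant import *
import cv2,numpy as np
f=grab_frame("scene")["color"][:,:,::-1]
t=grab_frame("top")["color"][:,:,::-1]
cv2.imwrite("pics/e4.png",cv2.resize(f[220:310,190:310],(800,600),interpolation=cv2.INTER_CUBIC))
cv2.imwrite("pics/e5.png",cv2.resize(t[180:285,300:440],(800,600),interpolation=cv2.INTER_CUBIC))
from h import *
q=np.load("q.npy")
for g in(.6,.7,.8,.9,1.,1.1):
    c,s=np.cos(g),np.sin(g); L=lambda x,a,b:(x,47-a*c+b*s,36+a*s+b*c)
    P=lambda x,d:(x,47+d*np.cos(.45-g),36+d*np.sin(.45-g))
    print(g,((proj("scene",c2w(q,[L(-3,40,8),L(-3,40,-6),P(65,52),P(65,6)]))-(190,220))*6.667).round().tolist(),((proj("top",c2w(q,[L(-3,40,8),L(-3,40,-6),P(65,52),P(65,6)]))-(300,180))*5.714).round().tolist())
E
```

```text
t 3.25 chute xy mm -190.1 30.7 z 13.5 dyaw 0.21 tilt [-0.001 -0.003] F [-0.5  0.  11.6] Fchute -0.1 0.5 op 0.8785556486155586
u,v [0.1349 0.9909] [-0.9909  0.1349] q [ 0.59  0.79 -0.2   1.84  0.29  0.54  0.06]
(-190.0, 33.5) shift cm [-0.28  0.05]
0.6 [[535.0, 241.0], [534.0, 287.0], [784.0, 208.0], [770.0, 266.0]] [[359.0, 217.0], [358.0, 199.0], [133.0, 417.0], [152.0, 292.0]]
0.7 [[536.0, 228.0], [534.0, 273.0], [784.0, 223.0], [770.0, 268.0]] [[358.0, 224.0], [358.0, 203.0], [133.0, 415.0], [152.0, 292.0]]
0.8 [[537.0, 216.0], [535.0, 260.0], [784.0, 238.0], [770.0, 270.0]] [[358.0, 233.0], [358.0, 208.0], [133.0, 411.0], [152.0, 292.0]]
0.9 [[538.0, 204.0], [535.0, 247.0], [784.0, 254.0], [770.0, 271.0]] [[357.0, 242.0], [358.0, 214.0], [134.0, 406.0], [152.0, 291.0]]
1.0 [[540.0, 193.0], [536.0, 234.0], [784.0, 269.0], [770.0, 273.0]] [[356.0, 252.0], [358.0, 221.0], [135.0, 400.0], [152.0, 291.0]]
1.1 [[541.0, 183.0], [537.0, 222.0], [784.0, 285.0], [770.0, 275.0]] [[355.0, 262.0], [358.0, 229.0], [135.0, 393.0], [152.0, 290.0]]
```

View pics/e4.png

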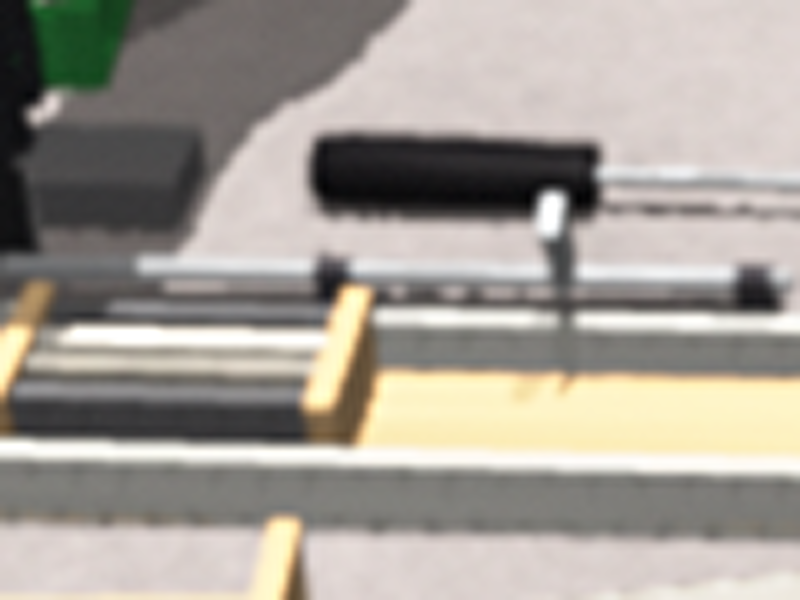

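View pics/e5.png

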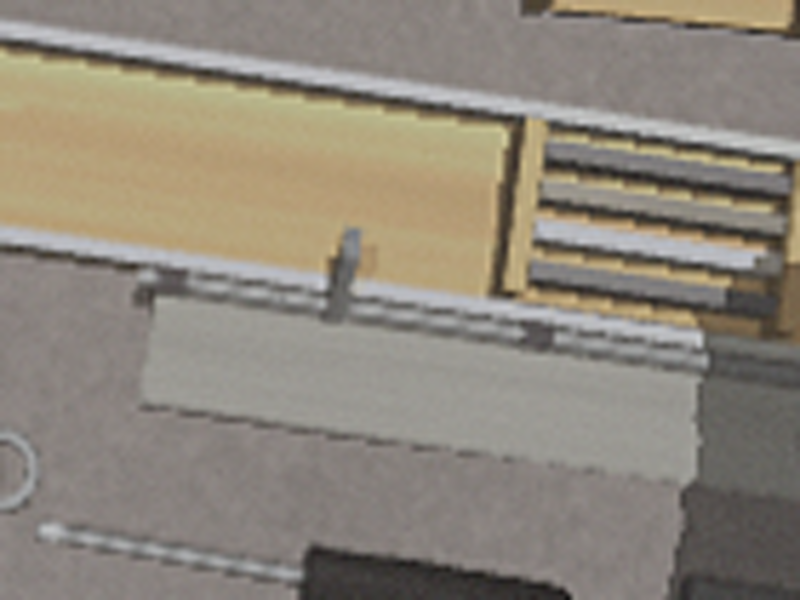

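The leaf stands up at crop e4 (550,190–238), which gives a gate angle of about 1.0 rad. The rack is still on the entry side. I'll ease up slightly and start the push.

Emit:
{"method": "arm_command", "body": {"motion": [[[0, 0, 0, 0, 0, 0, 7.5], [0.08, 0.6, 0, 0, 0, 0, 7.5], [0.16, 1.2, 0, 0, 0, 0, 7.5], [0.24, 1.8, 0, 0, 0, 0, 7.5], [0.32, 2.4, 0, 0, 0, 0, 7.5]]]}}

```text
clock: 3.85
eef_pos: [0.5017, -0.2599, 0.0151]
eef_rot: [2.37, 2.052, -0.019]
ft_force: [-5.4, -10.0, 8.5]
opening: 0.878
```

```bash
cat > look.py <<'E'
import sys
from plant import *
import cv2,numpy as np
f=grab_frame("scene")["color"][:,:,::-1]
n=sys.argv[1]
cv2.imwrite(f"pics/{n}.png",cv2.resize(f[210:315,170:370],(800,420),interpolation=cv2.INTER_CUBIC))
E
python3 plan.py; python3 look.py f1
```

```text
t 3.85 chute xy mm -173.6 32.4 z 15.1 dyaw 0.48 tilt [-0.005 -0.013] F [ -5.4 -10.    8.5] Fchute -10.6 4.0 op 0.8776444260458437
u,v [0.1349 0.9909] [-0.9909  0.1349] q [ 0.55  0.78 -0.18  1.86  0.29  0.52  0.02]
```

View pics/f1.png

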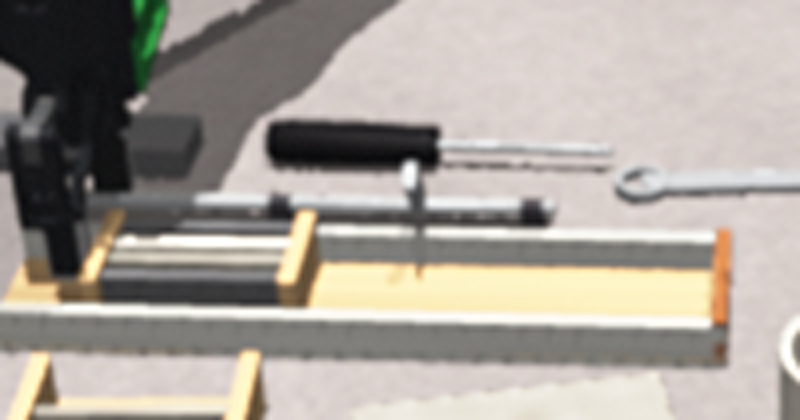

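Emit:
{"method": "arm_command", "body": {"motion": [[[0.08, 0.6, -0.1, 0, 0, 0, 7.5], [0.16, 1.2, -0.15, 0, 0, 0, 7.5], [0.24, 1.8, -0.15, 0, 0, 0, 7.5]]]}}

```text
clock: 4.2
eef_pos: [0.5025, -0.2492, 0.0155]
eef_rot: [2.369, 2.042, -0.03]
ft_force: [-5.8, -11.9, 10.3]
opening: 0.873
```

```bash
python3 plan.py; python3 look.py f2
```

```text
t 4.2 chute xy mm -162.9 33.0 z 15.5 dyaw 0.74 tilt [-0.006 -0.023] F [ -5.8 -11.9  10.3] Fchute -12.6 4.2 op 0.8725362576479547
u,v [0.1349 0.9909] [-0.9909  0.1349] q [ 0.51  0.78 -0.17  1.88  0.29  0.51 -0.01]
```

View pics/f2.png

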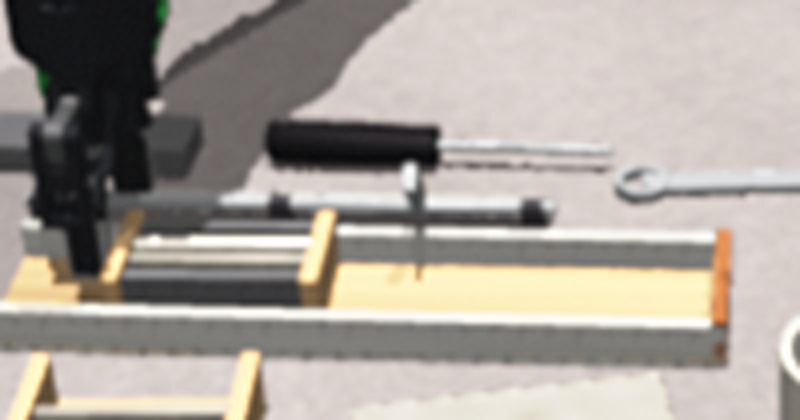

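Emit:
{"method": "arm_command", "body": {"motion": [[[0.12, 1.2, -0.2, 0.8, 0, 0.4, 7.5], [0.22, 2.0, -0.3, 1.6, 0, 0.8, 7.5], [0.32, 2.8, -0.3, 1.8, 0, 1, 7.5], [0.42, 3.6, -0.3, 1.8, 0, 1, 7.5]]]}}

```text
clock: 4.65
eef_pos: [0.506, -0.222, 0.0148]
eef_rot: [-2.368, -2.063, 0.009]
ft_force: [-5.5, -12.6, 13.9]
opening: 0.876
```

```bash
python3 plan.py; python3 look.py f3
```

```text
t 4.65 chute xy mm -135.5 33.2 z 14.8 dyaw 0.13 tilt [-0.005 -0.003] F [ -5.5 -12.6  13.9] Fchute -13.3 3.7 op 0.8756996783651716
u,v [0.1349 0.9909] [-0.9909  0.1349] q [ 0.49  0.77 -0.18  1.89  0.28  0.5  -0.03]
```

View pics/f3.png

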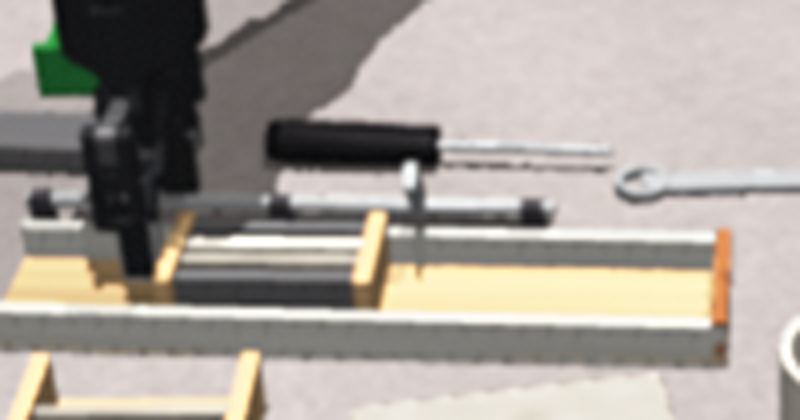

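Emit:
{"method": "arm_command", "body": {"motion": [[[0.15, 1.5, -0.2, 0.8, 0, 0.4, 7.5], [0.27, 2.5, -0.25, 1.2, 0, 0.5, 7.5], [0.4, 3.5, -0.25, 1.2, 0, 0.5, 7.5], [0.53, 4.5, -0.25, 1.2, 0, 0.5, 7.5], [0.67, 5.5, -0.25, 1.2, 0, 0.5, 7.5]]]}}

```text
clock: 5.2
eef_pos: [0.5122, -0.1747, 0.0146]
eef_rot: [-2.36, -2.062, -0.002]
ft_force: [-5.8, -14.8, 13.6]
opening: 0.878
```

```bash
python3 plan.py; python3 look.py f4
```

```text
t 5.2 chute xy mm -87.7 33.4 z 14.6 dyaw -0.03 tilt [-0.004  0.007] F [ -5.8 -14.8  13.6] Fchute -15.5 3.8 op 0.8784265634685254
u,v [0.1349 0.9909] [-0.9909  0.1349] q [ 0.41  0.77 -0.18  1.92  0.26  0.48 -0.09]
```

View pics/f4.png

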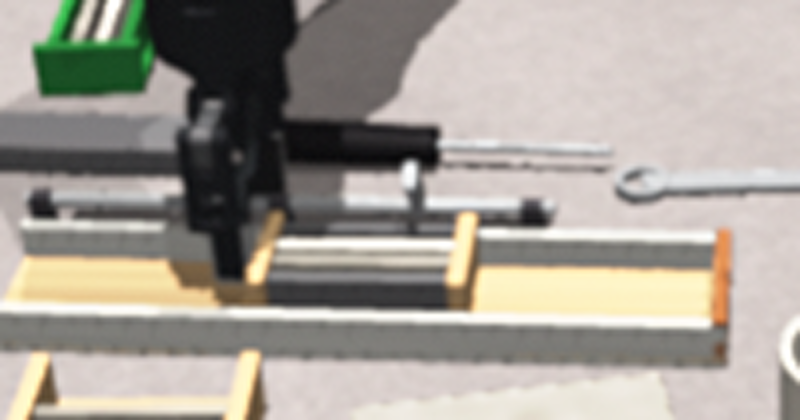

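The front cheek is past the gate at crop (465,260) and the leaf is still up at (413,162).

Emit:
{"method": "arm_command", "body": {"motion": [[[0.15, 1.5, -0.2, 0.4, 0, 0.3, 7.5], [0.27, 2.5, -0.25, 0.7, 0, 0.4, 7.5], [0.4, 3.5, -0.25, 0.7, 0, 0.4, 7.5], [0.53, 4.5, -0.25, 0.7, 0, 0.4, 7.5], [0.67, 5.5, -0.25, 0.7, 0, 0.4, 7.5]]]}}

```text
clock: 5.75
eef_pos: [0.5184, -0.1264, 0.014]
eef_rot: [-2.357, -2.062, -0.004]
ft_force: [-4.9, -14.9, 15.4]
opening: 0.878
```

```bash
python3 plan.py; python3 look.py f5
```

```text
t 5.75 chute xy mm -39.0 33.8 z 14.0 dyaw -0.12 tilt [-0.005  0.009] F [ -4.9 -14.9  15.4] Fchute -15.4 2.9 op 0.878429051075228
u,v [0.1349 0.9909] [-0.9909  0.1349] q [ 0.31  0.76 -0.17  1.94  0.24  0.46 -0.16]
```

View pics/f5.png

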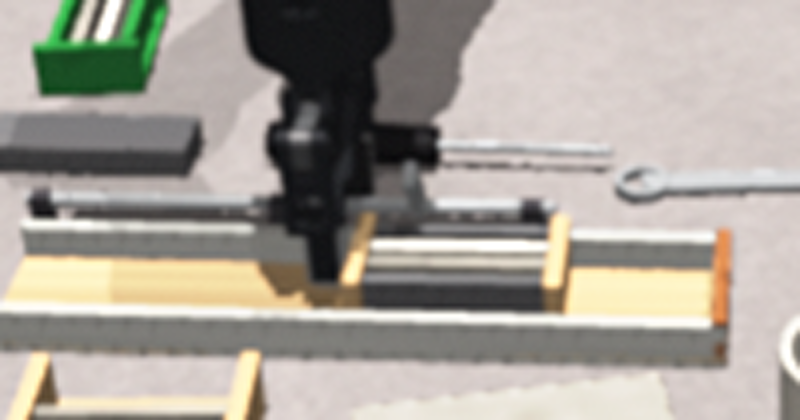

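Emit:
{"method": "arm_command", "body": {"motion": [[[0.15, 1.5, -0.15, 0.3, 0, 0.3, 7.5], [0.27, 2.3, -0.2, 0.5, 0, 0.4, 7.5], [0.38, 3.1, -0.2, 0.5, 0, 0.4, 7.5], [0.48, 3.9, -0.2, 0.5, 0, 0.4, 7.5]]]}}

```text
clock: 6.2
eef_pos: [0.5223, -0.0935, 0.0135]
eef_rot: [-2.354, -2.064, -0.002]
ft_force: [-6.0, -14.4, 13.5]
opening: 0.876
```

```bash
python3 plan.py; python3 look.py f6
```

```text
t 6.2 chute xy mm -5.9 34.4 z 13.5 dyaw -0.24 tilt [-0.006  0.009] F [ -6.  -14.4  13.5] Fchute -15.1 4.0 op 0.8755670821902226
u,v [0.1349 0.9909] [-0.9909  0.1349] q [ 0.24  0.76 -0.16  1.95  0.23  0.46 -0.21]
```

View pics/f6.png

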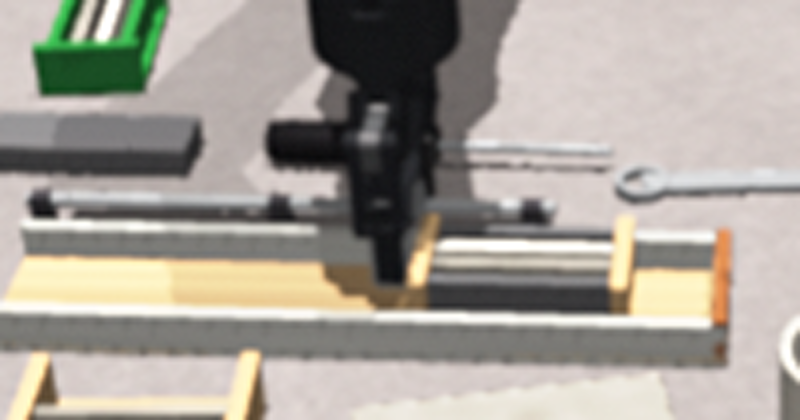

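Emit:
{"method": "arm_command", "body": {"motion": [[[0.18, 1.4, -0.1, 0.3, 0, 0.3, 7.5], [0.3, 2.1, -0.15, 0.4, 0, 0.4, 7.5], [0.42, 2.8, -0.15, 0.4, 0, 0.4, 7.5], [0.52, 3.5, -0.15, 0.4, 0, 0.4, 7.5]]]}}

```text
clock: 6.65
eef_pos: [0.5261, -0.065, 0.0133]
eef_rot: [-2.352, -2.065, 0.003]
ft_force: [-4.6, -13.2, 13.2]
opening: 0.876
```

```bash
python3 plan.py; python3 look.py f7
```

```text
t 6.65 chute xy mm 22.8 34.4 z 13.3 dyaw -0.33 tilt [-0.009  0.007] F [ -4.6 -13.2  13.2] Fchute -13.7 2.8 op 0.8763229046685507
u,v [0.1349 0.9909] [-0.9909  0.1349] q [ 0.18  0.76 -0.15  1.95  0.22  0.46 -0.25]
```

View pics/f7.png

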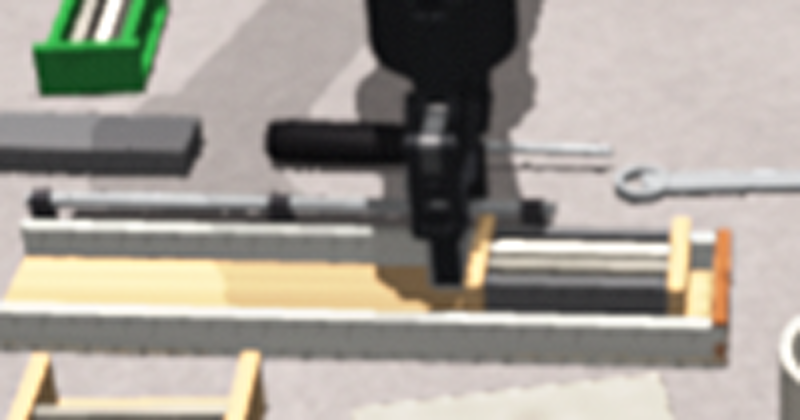

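Emit:
{"method": "arm_command", "body": {"motion": [[[0.15, 0.9, -0.1, 0.3, 0, 0.3, 7.5], [0.22, 1.3, -0.15, 0.4, 0, 0.4, 7.5], [0.28, 1.6, -0.15, 0.4, 0, 0.4, 7.5], [0.3, 1.8, -0.15, 0.4, 0, 0.4, 7.5]]]}}

```text
clock: 7.1
eef_pos: [0.5276, -0.0536, 0.0131]
eef_rot: [-2.349, -2.067, 0.009]
ft_force: [-4.7, -12.7, 13.4]
opening: 0.881
```

```bash
python3 plan.py; python3 look.py f8
```

```text
t 7.1 chute xy mm 34.3 34.5 z 13.1 dyaw -0.43 tilt [-0.012  0.006] F [ -4.7 -12.7  13.4] Fchute -13.2 2.9 op 0.8812797056946277
u,v [0.1349 0.9909] [-0.9909  0.1349] q [ 0.16  0.76 -0.15  1.95  0.21  0.46 -0.27]
```

View pics/f8.png

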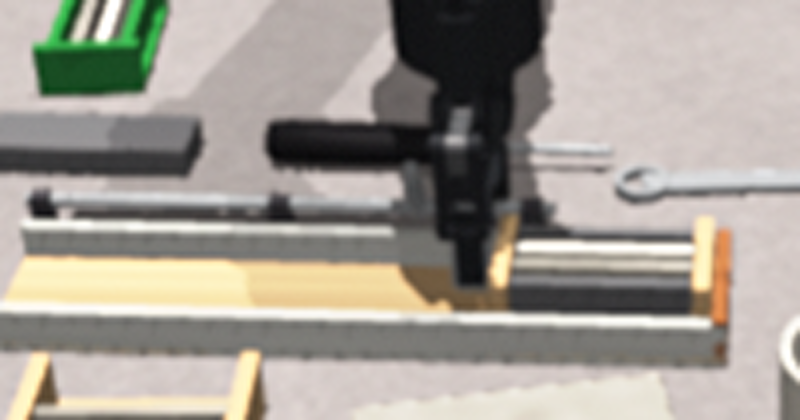

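The front cheek is at crop (705,250) and the stop at (722,260), so they are almost touching. The leaf is visible and up at (412,175). I'll push gently until the force rises.

Emit:
{"method": "arm_command", "body": {"motion": [[[0.15, 0.9, -0.1, 0.3, 0.3, 0.4, 7.5], [0.2, 1.3, -0.15, 0.4, 0.3, 0.5, 7.5], [0.2, 1.3, -0.15, 0.4, 0.3, 0.5, 7.5]]]}}

```text
clock: 7.45
eef_pos: [0.5275, -0.0523, 0.0133]
eef_rot: [-2.351, -2.064, 0.027]
ft_force: [-7.6, -17.8, 16.2]
opening: 0.884
```

```bash
python3 plan.py; python3 look.py f9
```

```text
t 7.45 chute xy mm 35.7 34.8 z 13.3 dyaw -0.33 tilt [-0.022 -0.002] F [ -7.6 -17.8  16.2] Fchute -18.7 5.1 op 0.8841176327627241
u,v [0.1349 0.9909] [-0.9909  0.1349] q [ 0.15  0.76 -0.14  1.94  0.22  0.48 -0.28]
```

View pics/f9.png

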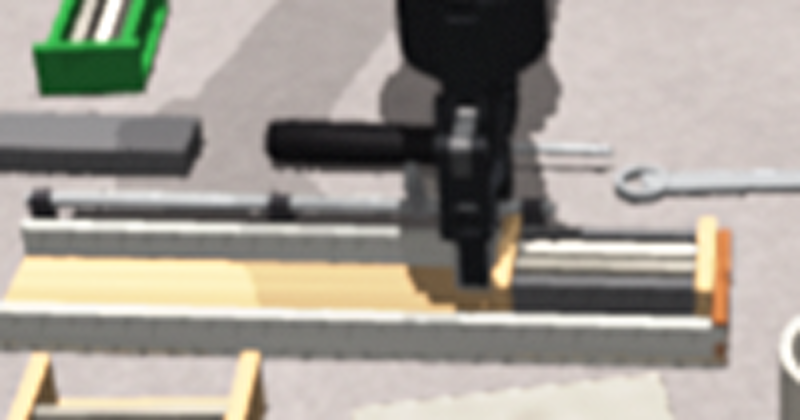

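The rack is seated: the finger stalled at chute x = 35.7 mm, where 36 was expected, and the force rose. I'll back off, then lift straight up.

Emit:
{"method": "arm_command", "body": {"motion": [[[-0.05, -0.4, -0.1, 0, 0, 0, 7.5], [-0.11, -0.8, -0.1, 0, 0, 0, 7.5], [-0.11, -0.8, -0.1, 0, 0, 0, 7.5]]]}}

```text
clock: 7.8
eef_pos: [0.5263, -0.0581, 0.0133]
eef_rot: [-2.349, -2.063, 0.024]
ft_force: [-2.1, 3.0, 7.8]
opening: 0.879
```

```bash
python3 plan.py; python3 look.py g1
```

```text
t 7.8 chute xy mm 29.7 35.2 z 13.3 dyaw -0.34 tilt [-0.021  0.001] F [-2.1  3.   7.8] Fchute 2.7 2.5 op 0.8792145033976899
u,v [0.1349 0.9909] [-0.9909  0.1349] q [ 0.16  0.76 -0.14  1.94  0.22  0.47 -0.27]
```

View pics/g1.png

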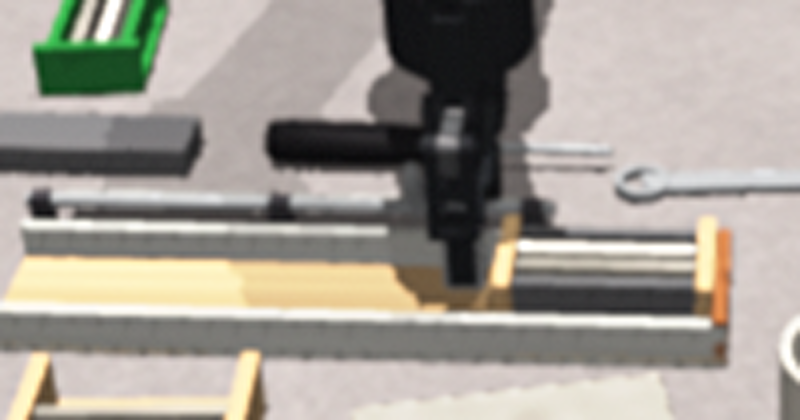

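Emit:
{"method": "arm_command", "body": {"motion": [[[0, 0, 1, 0, 0, 0, 7.5], [0, 0, 2, 0, 0, 0, 7.5], [0, 0, 3.5, 0, 0, 0, 7.5], [0, 0, 5, 0, 0, 0, 7.5], [0, 0, 7, 0, 0, 0, 7.5]]]}}

```text
clock: 8.35
eef_pos: [0.528, -0.0583, 0.0844]
eef_rot: [-2.351, -2.065, 0.019]
ft_force: [-0.4, -0.6, -0.1]
opening: 0.877
```

Emit:
{"method": "arm_command", "body": {"motion": [[[0, -1, 3, 0, 0, 0, 7.5], [0, -3, 6, 0, 0, 0, 7.5], [0, -7, 9, 0, 0, 0, 7.5], [0, -11, 10, 0, 0, 0, 7.5], [0, -15, 10, 0, 0, 0, 7.5]]]}}

```text
clock: 8.85
eef_pos: [0.5311, -0.2109, 0.1882]
eef_rot: [-2.358, -2.072, 0.011]
ft_force: [1.2, 0.4, -1.0]
opening: 0.877
```

```bash
python3 plan.py; python3 look.py g2;python3 - <<'E'
from plant import *
import cv2
t=grab_frame("top")["color"][:,:,::-1]
cv2.imwrite("pics/g3.png",t)
E
```

```text
t 8.85 chute xy mm -121.1 9.8 z 188.2 dyaw -0.36 tilt [-0.007 -0.002] F [ 1.2  0.4 -1. ] Fchute 0.6 -1.1 op 0.8770343206894204
u,v [0.1349 0.9909] [-0.9909  0.1349] q [ 0.48  0.55 -0.22  1.7   0.15  0.91  0.07]
```

View pics/g2.png

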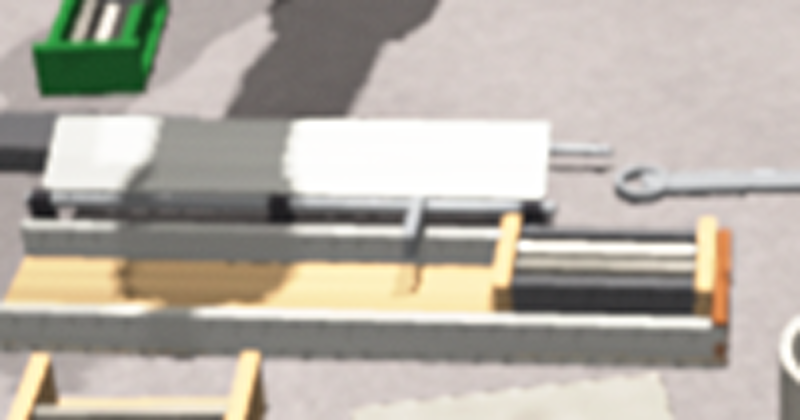

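View pics/g3.png

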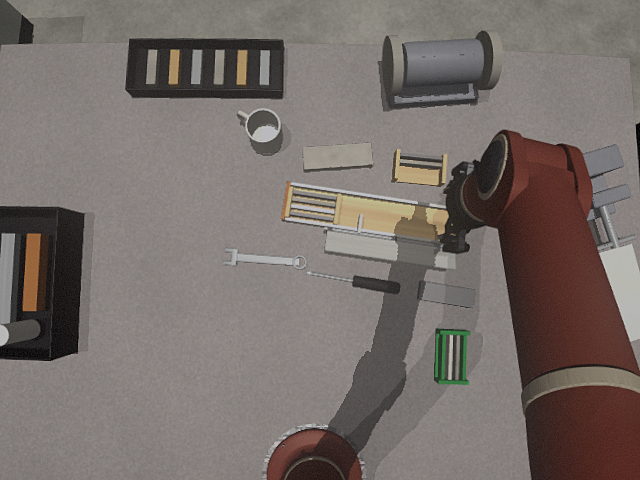

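The rack sits against the stop (top view 287–340, 205) and the gate leaf is level at (360,222). The bystanders appear where they started, and the arm is clear of everything. I'll let it settle and hand in.

Emit:
{"method": "arm_command", "body": {"motion": [[[0, 0, 0, 0, 0, 0, 7.5], [0, 0, 0, 0, 0, 0, 7.5], [0, 0, 0, 0, 0, 0, 7.5]]]}}

```text
clock: 9.25
eef_pos: [0.5288, -0.2168, 0.1861]
eef_rot: [-2.369, -2.059, 0.02]
ft_force: [-0.0, 0.3, -0.1]
opening: 0.878
```

```bash
python3 -c "
from plant import *
print(close_job())"
```

```text
the job is handed in; nothing more can be done
None
```

The rack is pushed up against the stop, the gate is shut behind it, and the job was handed in at about 9.3 s. No verdict came back. One fingertip held the paddle down (gate estimated at 0.93–1.0 rad from the pictures) while the other pushed the four-stone rack under the gate. I then backed off about 6 mm before lifting, so the gate dropped with nothing touching the rack.

- **Rack position:** the pushing finger stalled at chute x = 35.7 mm, where 36 was expected, as the pushing force rose from 13 to 19 N.
- **Last pictures:** they show the rack flat against the stop, the leaf level and the bystanders where they started by eye. The final force on the tool was about zero.
- **Not fully checked:** the gripper hid the gate leaf for two stops in mid-push (about 6.2–6.7 s). There I relied on the steady tool height and force until the leaf showed up again, still raised, at 7.1 s.

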